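# Close up the clamp-lid dabba: four bar nuts in cross order

## Robot

A 6-joint arm with a two-finger parallel gripper is mounted at the origin on the work surface. World frame = base frame: x ahead of the robot, y to its left, z up, the work surface at z = 0. Lengths are in m, angles in degrees, forces in N, time in s.
With the tool pointing down it reaches from about 0.375 to 0.9 m from the base axis. Payload 3.1 kg.
Tool frame: the origin (TCP) lies at the very end of the fingers, on their centre line; the grasp point (between the pads) lies 19 mm behind it; z points along the fingers, y is the direction in which the jaws open and shut (so a half turn about z gives the same grasp; the last joint's range is limited). The gripper opens to 87 mm and grips with 3 to 60 N. Pads are 19 mm wide; open, the fingers measure 117 mm over their backs; the gripper's body (75 mm by 190 mm) begins 51 mm behind the grasp point.
Start: joints at [58.7, 30.224, 82.088, -0, 67.689, -10.227], TCP at [0.225, 0.583, 0.223] pointing down, gripper open.
Joint ranges: [-176.69, 176.69], [-43.24, 126.21], [12.49, 139.97], [-82, 262], [0, 151.66], [-163.58, 163.58]. Speed limits (degrees/s): [159.86, 159.86, 180, 180, 180, 180].

## Interface

Orientations are given as a 3x3 rotation matrix whose columns are the frame's x, y, z axes.
In Python, from rig import read_state, capture, hand_in gives the robot as it stands. The module is installed in compiled form; this text tells all that it offers.
- The arm moves only by the tool move_arm, never from a script. Its arguments are lists of equal length, an entry for each row: "linear": the shift along the tool's x, y, z in cm, a list of three; "angular": the turn, a rotation vector about the tool's x, y, z in rad, a list of three; "fingers": the gripper command: -1 is fully open, 1 is shut, values between are in proportion. In form: {"linear": [[tx, ty, tz], ...], "angular": [[wx, wy, wz], ...], "fingers": [fingers, ...]}. A call has 1 to 12 rows; each row is the pose to reach, as a shift and turn from the pose measured when the call began, along the tool's axes at that moment; what a row does not reach only later rows make up. A row lasts 1/12 s, in which the tool goes at most 41.7 mm and 7.16 degrees, less where a joint would pass 70% of its speed; a pose out of reach is approached as far as the arm can. A call with a gripper value outside its range is refused whole. The fingers move at their own pace and stop on an object; the grip force is fixed at half the most. Time passes only in rows, so rows that repeat a pose let the fingers close. It gives the time, the measured TCP pose, the force and the opening at its end, in the units of the state.
- read_state(): the state, without advancing time (a new reading comes with each control period).
- capture(name): name is "scene" or "side" or "wrist"; returns a dict with "color" (400x640x3 uint8, red, green, blue), "fx", "fy", "cx", "cy" (pixels), "k1" (the pictures are not rectified: a ray, as slopes to the right and down, at radius r is drawn at 1 + k1 r^2 times it, then the intrinsics apply), "view" (4x4, takes a point from world to camera coordinates); the wrist camera has in their place "hand_eye" (4x4, takes a point from camera to tool coordinates, whose origin is the TCP and whose axes are the flange's). Camera axes: x right, y down, z forward; pixel columns grow to the right and rows downward; lengths in m; the calibration is good to about 2 mm. A picture is of the moment at which its call begins: read the wrist's pose just before it. There is no depth.
- hand_in(): hands the job in, once; it reports no verdict.
The state is a dict: "time_s": time; "joint_positions": joint angles; "qvel": joint speeds; "tau": joint torques, N m; "position": TCP position; "tcp_rot": TCP orientation; "force": force on the tool from outside, world axes, zero at the start; "moment": the same for the moment, N m; "opening": opening from 0.0 (shut) to 1.0 (fully open).
Only numpy, scipy, OpenCV 4.12 (cv2) and the standard library are available. Lean on these libraries where they do the work, as an engineer would, in place of code of your own. Each camera call takes 0.05 s, during which the arm holds its last target. There are 200 camera calls.

## Task

The clear lid of the steel dabba is still loose on its gasket: tighten its four black bar nuts clockwise, about half a turn each, in cross order - one nut, then the one opposite, then the other two - stopping each one by feel as soon as it comes up firm, so that the lid is home and level on its seat. Do not turn any nut on past firm, the acrylic would crack, and leave everything else on the shelf where it is.

Things in the scene. Friction and masses are not known exactly. Their poses are not given: they have to be found in the camera images.
- dabba: Round stainless dabba, screwed down to the shelf (does not move): 158 mm across, seat 78 mm high. Four steel lugs with 8 mm studs on its flange, 98 mm from the centre along its +x, +y, -x, -y, carry nuts a, b, c, d; the lugs' cheeks are 42 mm across and end 6 mm above the seat, below the lid's top. Origin: centre of its underside, z up. It stands anywhere along mid-shelf, at any yaw.
- seat (a point): Centre of the dabba's hard seat (tops of its four lugs), 78 mm above its underside; axes as the dabba's. A lid that is home has its underside here; while loose the red silicone gasket holds it 1.5 mm higher.
- lid: Loose clear acrylic lid, disc 174 mm across, 8 mm thick, 0.3 kg, with four slotted ears (to 114 mm from the centre) over the studs, each between the cheeks of its lug; black knob in the middle, 17 mm high. Origin: centre of its underside, z up. The gasket gives way under a few N a nut; when the ears meet the lugs the lid goes no further.
- nut_a: One of four identical bar nuts; opposite nut_c. Order round the lid, anticlockwise from above: a, b, c, d. Origin: centre of the 27 mm brass washer face that bears on the lid; z up. Black bar along the nut's x, 46 mm long, 11 mm thick, from 6 to 34 mm above the origin, centred on the stud, on a 20 mm hub that ends 7 mm up; red index mark on its +x arm. Either way round grips alike.
- nut_b: Bar nut as nut_a; opposite nut_d. How all four turn: clockwise from above tightens, 5 mm down per turn (coarse thread). Each starts 0.05 to 1.15 mm clear of the lid, so the turn it needs to come up firm differs from nut to nut, about 130 to 215 degrees, and its angle does not tell it. A nut stays as it is left; tightening the second pair eases the first a little, which does no harm.
- nut_c: Bar nut as nut_a; opposite nut_a. How all four feel: about 0.04 N m running free and hardly more while pressing the lid down on the gasket; once the lid meets its seat the torque climbs by about 1 N m per rad (the clamping force by about 130 N per rad). Firm is 0.15 to 0.3 N m (some 30 to 55 N on the lid); at 80 N, 0.5 to 0.6 rad after the seat is met, the acrylic cracks.
- nut_d: Bar nut as nut_a; opposite nut_b. Turns and feels as told at nut_b and nut_c.
- salt_pig: White ceramic salt pig, 110 mm across, 114 mm high, on the shelf; leave alone. Origin: centre of its underside.
- jar: Clear glass jar with a steel cap, 72 mm across, 105 mm high, on the shelf; leave alone. Origin: centre of its underside.
- jar_small: Amber jar with a green cap, 54 mm across, 80 mm high, on the shelf; leave alone. Origin: centre of its underside.
- scoop: Blue silicone scoop, 160 mm long, 34 mm high, lying on the shelf; leave alone. Origin: under its middle, x towards its mouth.
- tong: Steel tong, 230 mm long, lying on the shelf; leave alone. Origin: under its middle, x towards its tips.
- katori: Small steel bowl, 76 mm across, 32 mm high, on the shelf; leave alone. Origin: centre of its underside.
Not all that is in view belongs to the job. What is shaped like the lid but blue or yellow is not meant.

How it is judged:
By the outcome, as a careful person would: the job done as asked, in the order asked, and still so for the second after the job is handed in, with the robot touching nothing.
It also fails if it takes over 72 s, if anything falls off the work surface, if the arm or the gripper's body presses on something with over 40 N, if the wrist force passes 120 N, or if a joint passes its speed limit or range.

## Working session

There is one attempt and no reset: what is moved stays moved. The work goes in short steps, Python scripts to look and compute and a tool call to move; the robot and the scene stay as the last step left them, time stands still between calls to the robot, and variables do not carry over. Pictures are saved under pics/ and viewed, about 8 in all and at most 12, crops included, and the job is handed in when it is done.

Besides the shell and the picture viewer there is one more tool, called after ">>>" by a JSON object that holds its "fn" and its "kwargs", one argument or row to a line. move_arm: Moves the arm, as the interface text tells. Its arguments: {"type":"object","properties":{"linear":{"type":"array"},"angular":{"type":"array"},"fingers":{"type":"array"}},"required":["linear","angular","fingers"]}

```bash
mkdir -p pics
python3 - <<'E'
from rig import *
import cv2,numpy as np
s=read_state()
for k in ("time_s","position","tcp_rot","force","moment","opening"): print(k,np.round(s[k],4).tolist())
for n in ("scene","side","wrist"):
    c=capture(n); cv2.imwrite(f"pics/{n}0.png",c["color"][:,:,::-1])
    print(n,{k:np.round(v,4).tolist() for k,v in c.items() if k!="color"})
E
```

```text
time_s 0.0
position [0.2243, 0.5826, 0.2216]
tcp_rot [[-0.9331, 0.3596, -0.0011], [0.3596, 0.9331, -0.0019], [0.0004, -0.0022, -1.0]]
force [-1.165, -0.5202, -0.8162]
moment [0.0039, -0.0515, 0.0163]
opening 1.0049
scene {'fx': 500.4427, 'fy': 500.4427, 'cx': 320.8565, 'cy': 196.034, 'k1': 0.0492, 'view': [[0.4251, 0.9052, 0.0029, -0.2136], [0.7105, -0.3317, -0.6206, -0.269], [-0.5608, 0.2659, -0.7841, 1.7604], [0.0, 0.0, 0.0, 1.0]]}
side {'fx': 460.0155, 'fy': 460.0155, 'cx': 321.2943, 'cy': 200.4024, 'k1': -0.104, 'view': [[0.8691, -0.4947, 0.0005, -0.4426], [-0.3638, -0.6397, -0.6771, 0.2575], [0.3353, 0.5883, -0.7359, 1.2321], [0.0, 0.0, 0.0, 1.0]]}
wrist {'fx': 320.8713, 'fy': 320.8713, 'cx': 318.5893, 'cy': 207.1766, 'k1': -0.039, 'hand_eye': [[-0.0001, -0.9605, -0.2782, 0.0758], [1.0, -0.0001, -0.0001, -0.0005], [0.0, -0.2782, 0.9605, -0.1627], [0.0, 0.0, 0.0, 1.0]]}
```

View pics/scene0.png

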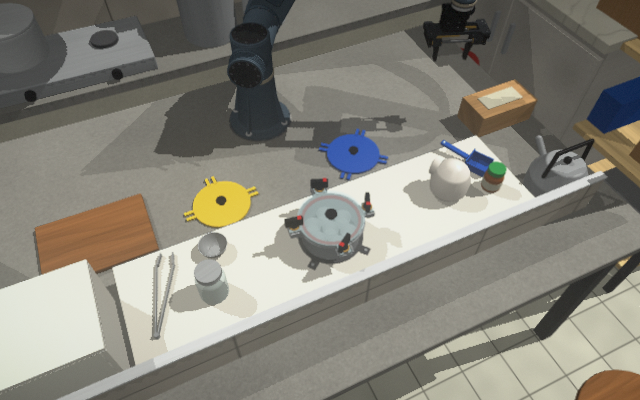

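View pics/side0.png

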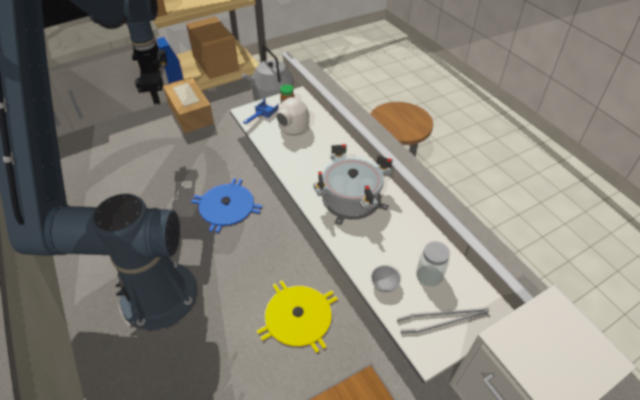

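The scene view shows the dabba with its clear lid: knob at about (331,214), nuts at about (319,185), (367,203), (294,222) and (345,243). The blue and yellow lids are decoys. In the side view the knob is at (353,173) and the nuts at (320,181), (339,150), (368,195) and (384,161).

```bash
cat > h.py <<'E'
import numpy as np, cv2
from rig import *
C={"scene":dict(f=500.4427,c=(320.8565,196.034),k=.0492,v=[[0.4251,0.9052,0.0029,-0.2136],[0.7105,-0.3317,-0.6206,-0.269],[-0.5608,0.2659,-0.7841,1.7604],[0,0,0,1]]),
"side":dict(f=460.0155,c=(321.2943,200.4024),k=-.104,v=[[0.8691,-0.4947,0.0005,-0.4426],[-0.3638,-0.6397,-0.6771,0.2575],[0.3353,0.5883,-0.7359,1.2321],[0,0,0,1]])}
def K(f,c): return np.array([[f,0,c[0]],[0,f,c[1]],[0,0,1.]])
def ray(cam,uv):
    q=C[cam]; V=np.array(q["v"]); d=cv2.undistortPoints(np.array([[uv]],float),K(q["f"],q["c"]),np.array([q["k"],0,0,0]))[0,0]
    R=V[:3,:3]; return -R.T@V[:3,3], R.T@np.r_[d,1]
HE=np.array([[0,-0.9605,-0.2782,0.0758],[1,0,0,-0.0005],[0,-0.2782,0.9605,-0.1627],[0,0,0,1]])
def wray(s,uv):
    d=cv2.undistortPoints(np.array([[uv]],float),K(320.8713,(318.5893,207.1766)),np.array([-.039,0,0,0]))[0,0]
    R=np.array(s["tcp_rot"]); return R@HE[:3,3]+np.array(s["position"]), R@HE[:3,:3]@np.r_[d,1]
def wproj(s,P):
    R=np.array(s["tcp_rot"]); M=np.eye(4); M[:3,:3]=R; M[:3,3]=s["position"]; V=np.linalg.inv(M@HE)
    rv=cv2.Rodrigues(V[:3,:3])[0]; return cv2.projectPoints(np.array(P,float).reshape(-1,3),rv,V[:3,3],K(320.8713,(318.5893,207.1766)),np.array([-.039,0,0,0]))[0][:,0]
def atz(r,z): o,d=r; return o+d*(z-o[2])/d[2]
def tri(rs):
    A=sum(np.eye(3)-np.outer(d,d)/(d@d) for o,d in rs); b=sum((np.eye(3)-np.outer(d,d)/(d@d))@o for o,d in rs)
    return np.linalg.solve(A,b)
E
python3 - <<'E'
from h import *
for a,b in (((331,213),(353,173)),((319,185),(320,180)),((367,203),(339,150)),((294,222),(368,195)),((345,243),(384,161))):
    print(np.round(tri([ray("scene",a),ray("side",b)]),3))
print("shelf corner",np.round(tri([ray("scene",(113,268)),ray("side",(425,378))]),3))
for n,cr in (("scene",(260,160,140,110)),("side",(290,125,130,110))):
    im=cv2.imread(f"pics/{n}0.png"); x,y,w,h=cr
E
```

```text
[ 0.599 -0.019  0.191]
[ 0.503 -0.005  0.195]
[0.612 0.078 0.196]
[ 0.587 -0.114  0.194]
[ 0.698 -0.028  0.198]
shelf corner [ 0.453 -0.561  0.09 ]
```

>>> {"fn": "move_arm", "kwargs": {
  "linear": [
    [0,0,-4],
    [0,0,-8],
    [-56.7,-42.4,-10],
    [-56.7,-42.4,-10],
    [-56.7,-42.4,-10],
    [-56.7,-42.4,-10],
    [-56.7,-42.4,-10],
    [-56.7,-42.4,-10],
    [-56.7,-42.4,-10],
    [-56.7,-42.4,-10],
    [-56.7,-42.4,-10],
    [-56.7,-42.4,-10]
  ],
  "angular": [
    [0,0,0],
    [0,0,0],
    [0,0,0],
    [0,0,0],
    [0,0,0],
    [0,0,0],
    [0,0,0],
    [0,0,0],
    [0,0,0],
    [0,0,0],
    [0,0,0],
    [0,0,0]
  ],
  "fingers": [-1,-1,-1,-1,-1,-1,-1,-1,-1,-1,-1,-1]
}}

```text
time_s: 1.15
position: [0.4465, 0.2283, 0.3139]
tcp_rot: [[-0.933, 0.36, -0.001], [0.36, 0.933, -0.001], [0.001, -0.002, -1.0]]
force: [-0.3, 1.4, 0.5]
opening: 0.994
```

>>> {"fn": "move_arm", "kwargs": {
  "linear": [
    [-23.2,-17.4,0],
    [-23.2,-17.4,0],
    [-23.2,-17.4,0],
    [-23.2,-17.4,0],
    [-23.2,-17.4,0],
    [-23.2,-17.4,0],
    [-23.2,-17.4,0],
    [-23.2,-17.4,0],
    [-23.2,-17.4,0],
    [-23.2,-17.4,0]
  ],
  "angular": [
    [0,0,0],
    [0,0,0],
    [0,0,0],
    [0,0,0],
    [0,0,0],
    [0,0,0],
    [0,0,0],
    [0,0,0],
    [0,0,0],
    [0,0,0]
  ],
  "fingers": [-1,-1,-1,-1,-1,-1,-1,-1,-1,-1]
}}

```text
time_s: 1.98
position: [0.5997, -0.0173, 0.3133]
tcp_rot: [[-0.933, 0.36, -0.003], [0.36, 0.933, -0.0], [0.003, -0.001, -1.0]]
force: [0.1, -0.1, -0.2]
opening: 0.999
```

Run:
```python
from h import *
s=read_state(); c=capture("wrist"); cv2.imwrite("pics/w1.png",c["color"][:,:,::-1])
np.save("w1.npy",{k:np.array(v) for k,v in s.items()},allow_pickle=True)
for k in s: print(k,np.round(s[k],4).tolist())
z=.195
P=[[.599,-.019,.191],[.503,-.005,z],[.612,.078,z],[.587,-.114,z],[.698,-.028,z]]
print(wproj(s,P).round(0).tolist())
```

```text
time_s 1.9833
joint_positions [-12.2872, 23.2905, 79.1071, -0.0584, 77.7754, -81.1604]
qvel [1.614, -1.101, 0.8592, -0.0226, -0.0232, -0.0517]
tau [-1.0473, -39.9496, -20.2546, -0.0908, 0.0249, -0.0026]
position [0.5997, -0.0173, 0.3133]
tcp_rot [[-0.9329, 0.3602, -0.0032], [0.3602, 0.9329, -0.0003], [0.0028, -0.0014, -1.0]]
force [0.0707, -0.1004, -0.1845]
moment [0.0115, 0.0173, 0.0087]
opening 0.9988
[[317.0, 200.0], [291.0, 92.0], [424.0, 177.0], [218.0, 225.0], [345.0, 295.0]]
```

View pics/w1.png

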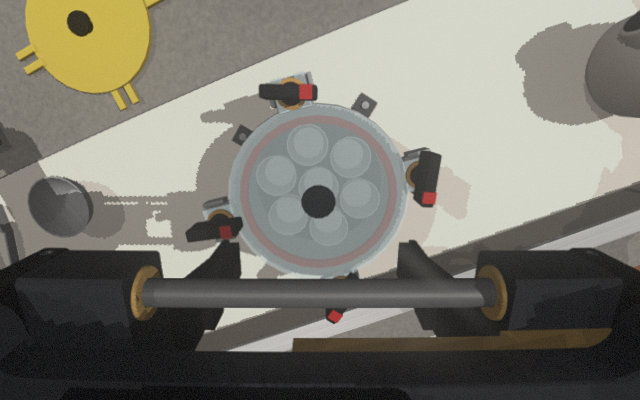

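Wrist view: knob at (318,202). Nut bars are at the top, (260..317, 91); right, (430,150)–(425,207); left, (187,232)–(241,228); and bottom, partly hidden, with its red mark at (334,315). I'll enlarge it to read the bar ends.

Run:
```python
import cv2,numpy as np
im=cv2.imread("pics/w1.png")
def cr(x,y,w,h,k): return cv2.resize(im[y:y+h,x:x+w],None,fx=k,fy=k,interpolation=cv2.INTER_CUBIC)
# 4 tiles 80x60 at 5x
T=[cr(250,65,80,58,5),cr(385,145,80,58,5),cr(175,190,80,58,5),cr(300,268,80,58,5)]
for t in T:
    for i in range(0,80,10): cv2.line(t,(i*5,0),(i*5,8),(0,0,255),1)
    for i in range(0,58,10): cv2.line(t,(0,i*5),(8,i*5),(0,0,255),1)
cv2.imwrite("pics/w1t.png",np.vstack([np.hstack(T[:2]),np.hstack(T[2:])]))
```

```text
(no output)
```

View pics/w1t.png

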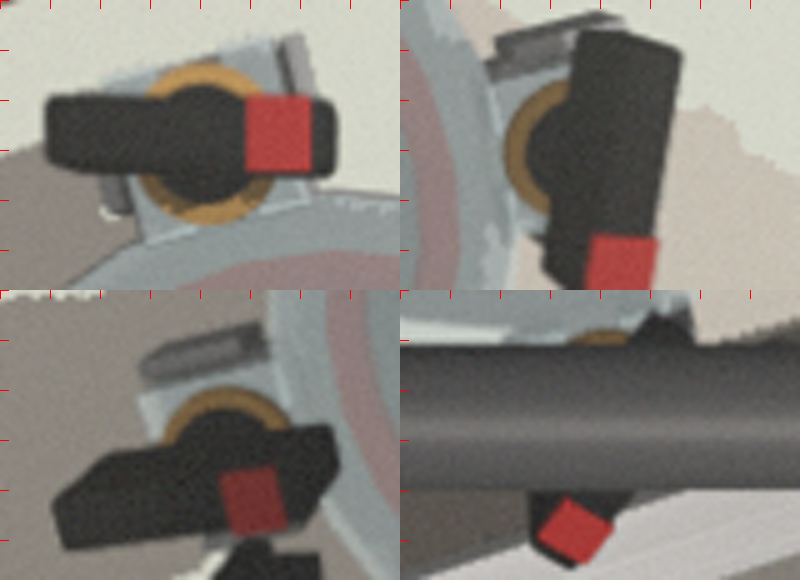

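```bash
cat >> h.py <<'E'
def sproj(cam,P):
    q=C[cam]; V=np.array(q["v"]); return cv2.projectPoints(np.array(P,float).reshape(-1,3),cv2.Rodrigues(V[:3,:3])[0],V[:3,3],K(q["f"],q["c"]),np.array([q["k"],0,0,0]))[0][:,0]
E
python3 - <<'E'
from h import *
from scipy.optimize import least_squares
s=np.load("w1.npy",allow_pickle=True).item()
obs=np.array([[291.2,93.6],[420,176],[220.6,224],[318.5,202]])
def nuts(p):
    a=p[2]+np.pi/2*np.array([1,0,2])   # top(-x): b?, labelled below
    return a
def f(p,full=False):
    cx,cy,yaw,Z=p
    ang=yaw+np.radians([180,90,270]) # top=-x side, right=+y side, left=-y side
    P=np.c_[cx+.098*np.cos(ang),cy+.098*np.sin(ang),np.full(3,Z+.0885)]
    k=[[cx,cy,Z+.1045]]
    r=[(wproj(s,np.vstack([P,k]))-obs).ravel(),.7*(sproj("scene",k)-[331,213]).ravel(),.7*(sproj("side",k)-[353,173]).ravel()]
    return np.concatenate(r)
o=least_squares(f,[.6,-.018,-.1,.087])
print(o.x,np.degrees(o.x[2]),f(o.x).round(1))
cx,cy,yaw,Z=o.x
for n,a in zip("abcd",range(4)):
    t=yaw+a*np.pi/2; print(n,np.round([cx+.098*np.cos(t),cy+.098*np.sin(t)],4))
# bar ends -> angles on plane bar top
zt=Z+.1221
ends={"top":((259,91.5),(317.4,92)),"right":((428,151.3),(424,207)),"left":((186.5,232.5),(242,224)),"bot":((332,318),(334,314))}
for k,(a,b) in ends.items():
    A,B=atz(wray(s,a),zt),atz(wray(s,b),zt); print(k,A.round(4),B.round(4),((A+B)/2).round(4),np.linalg.norm(B-A).round(4),np.degrees(np.arctan2(*(B-A)[1::-1])).round(1))
E
```

```text
[ 0.6008001  -0.01886979 -0.12546802  0.0919237 ] -7.188787872054503 [ 0.   0.5 -0.1 -1.1  0.2 -1.4 -0.3  1.7 -0.1 -0.2  0.2 -1.5]
a [ 0.698  -0.0311]
b [0.6131 0.0784]
c [ 0.5036 -0.0066]
d [ 0.5885 -0.1161]
top [ 0.4956 -0.0273  0.214 ] [0.5124 0.0147 0.214 ] [ 0.504  -0.0063  0.214 ] 0.0453 68.3
right [0.5872 0.0822 0.214 ] [0.6315 0.0661 0.214 ] [0.6093 0.0742 0.214 ] 0.0471 -20.0
left [ 0.5791 -0.1342  0.214 ] [ 0.5895 -0.0851  0.214 ] [ 0.5843 -0.1097  0.214 ] 0.0501 78.0
bot [ 0.7058 -0.0454  0.214 ] [ 0.7024 -0.0421  0.214 ] [ 0.7041 -0.0437  0.214 ] 0.0048 136.3
```

>>> {"fn": "move_arm", "kwargs": {
  "linear": [
    [9.34,-2.44,0],
    [9.34,-2.44,0],
    [9.34,-2.44,2],
    [9.34,-2.44,4],
    [9.34,-2.44,5.5],
    [9.34,-2.44,5.5],
    [9.34,-2.44,5.5],
    [9.34,-2.44,5.5],
    [9.34,-2.44,5.5],
    [9.34,-2.44,5.5],
    [9.34,-2.44,5.5],
    [9.34,-2.44,5.5]
  ],
  "angular": [
    [0,0,1.57],
    [0,0,1.57],
    [0,0,1.57],
    [0,0,1.57],
    [0,0,1.57],
    [0,0,1.57],
    [0,0,1.57],
    [0,0,1.57],
    [0,0,1.57],
    [0,0,1.57],
    [0,0,1.57],
    [0,0,1.57]
  ],
  "fingers": [0,0,0,0,0,0,0,0,0,0,0,0]
}}

```text
time_s: 3.03
position: [0.5024, -0.004, 0.2592]
tcp_rot: [[0.296, 0.955, -0.003], [0.955, -0.296, -0.0], [-0.001, -0.003, -1.0]]
force: [0.2, 0.8, -0.2]
opening: 0.499
```

Run:
```python
from h import *
s=read_state(); c=capture("wrist"); im=c["color"][:,:,::-1].copy()
np.save("w2.npy",{k:np.array(v) for k,v in s.items()},allow_pickle=True)
for k in ("time_s","position","tcp_rot","joint_positions","opening","moment"): print(k,np.round(s[k],4).tolist())
n=np.array([.5038,-.0065,.214]); 
for b,nn in ((68.3,(.5038,-.0065)),(136,(.698,-.0311)),(-20,(.6131,.0784)),(78,(.5885,-.1161))):
    u=np.array([np.cos(np.radians(b)),np.sin(np.radians(b)),0]); n=np.array([*nn,.214])
    for p in wproj(s,[n-.023*u,n,n+.023*u]): cv2.circle(im,tuple(int(v) for v in p),2,(0,255,0),-1)
cv2.imwrite("pics/w2.png",im)
```

```text
time_s 3.0333
position [0.5024, -0.004, 0.2592]
tcp_rot [[0.2959, 0.9552, -0.0028], [0.9552, -0.2959, -0.0004], [-0.0012, -0.0026, -1.0]]
joint_positions [-13.1846, 18.1767, 96.6867, -0.0627, 65.29, 4.0542]
opening 0.4991
moment [-0.1276, 0.0195, -0.0108]
```

View pics/w2.png

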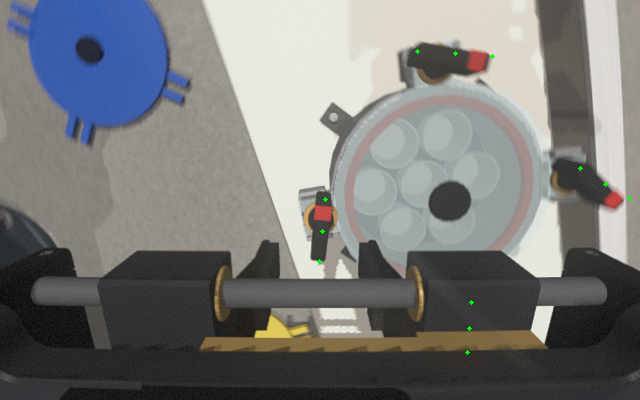

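The view agrees with the model to a few mm: nut c's bar runs (323,193)–(318,262), b's is centred near (450,58) and a's runs (553,170)–(621,200). I'll enlarge it to refine height and a's angle.

Run:
```python
from h import *
im=cv2.imread("pics/w2.png")
def cr(x,y,w,h,k=4):
    t=cv2.resize(im[y:y+h,x:x+w],None,fx=k,fy=k,interpolation=cv2.INTER_CUBIC)
    for i in range(0,w,10): cv2.line(t,(i*k,0),(i*k,8),(0,0,255),1)
    for i in range(0,h,10): cv2.line(t,(0,i*k),(8,i*k),(0,0,255),1)
    return t
T=[cr(400,25,100,72),cr(540,140,100,72),cr(270,190,100,72),cr(400,165,100,72)]
cv2.imwrite("pics/w2t.png",np.vstack([np.hstack(T[:2]),np.hstack(T[2:])]))
```

```text
(no output)
```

View pics/w2t.png

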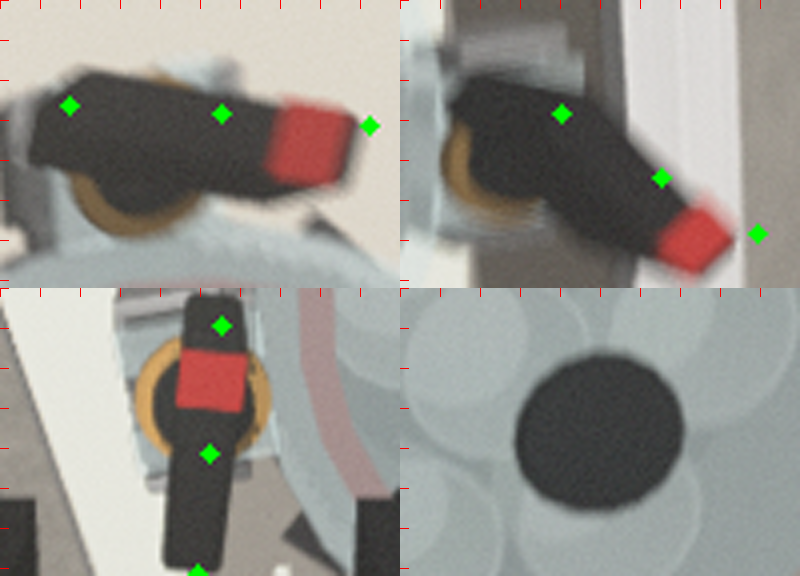

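Run:
```python
from h import *
s=np.load("w2.npy",allow_pickle=True).item()
print("washer",atz(wray(s,(320.8,218)),.181).round(4))
for z in(.207,.214):
  A,B=atz(wray(s,(323.5,191.5)),z),atz(wray(s,(318,262)),z)
  print(A.round(4),B.round(4),((A+B)/2).round(4),np.linalg.norm(A-B).round(4),np.degrees(np.arctan2(*(A-B)[1::-1])).round(1))
s=read_state(); R=np.array(s["tcp_rot"]); print(s["time_s"],np.round(s["position"],4),np.degrees(np.arctan2(R[1,0],R[0,0])).round(2), s["moment"])
print("tool shift cm to c:",(R.T@(np.array([.5035,-.0065,.193])-s["position"])*100).round(2))
```

```text
washer [ 0.5025 -0.0071  0.181 ]
[0.5123 0.0188 0.207 ] [ 0.4929 -0.0308  0.207 ] [ 0.5026 -0.006   0.207 ] 0.0533 68.7
[0.5127 0.0204 0.214 ] [ 0.494  -0.0276  0.214 ] [ 0.5033 -0.0036  0.214 ] 0.0516 68.7
3.0833 [ 0.5025 -0.004   0.2592] 72.56 [-0.15924918  0.08697606  0.06622586]
tool shift cm to c: [-0.2   0.19  6.62]
```

>>> {"fn": "move_arm", "kwargs": {
  "linear": [
    [-0.2,0.19,1],
    [-0.2,0.19,3],
    [-0.2,0.19,5],
    [-0.2,0.19,6.0],
    [-0.2,0.19,6.6],
    [-0.2,0.19,6.6],
    [-0.2,0.19,6.6],
    [-0.2,0.19,6.6],
    [-0.2,0.19,6.6],
    [-0.2,0.19,6.6],
    [-0.2,0.19,6.6],
    [-0.2,0.19,6.6]
  ],
  "angular": [
    [0,0,0.07],
    [0,0,0.07],
    [0,0,0.07],
    [0,0,0.07],
    [0,0,0.07],
    [0,0,0.07],
    [0,0,0.07],
    [0,0,0.07],
    [0,0,0.07],
    [0,0,0.07],
    [0,0,0.07],
    [0,0,0.07]
  ],
  "fingers": [0,0,0,0,0,0,1,1,1,1,1,1]
}}

```text
time_s: 4.08
position: [0.5033, -0.0065, 0.1936]
tcp_rot: [[0.366, 0.931, -0.003], [0.931, -0.366, -0.0], [-0.001, -0.003, -1.0]]
force: [-5.2, 1.8, 6.3]
opening: 0.131
```

```bash
cat > st.py <<'E'
from h import *
s=read_state(); R=np.array(s["tcp_rot"])
print("t",round(s["time_s"],2),"p",np.round(s["position"],4),"phi",np.degrees(np.arctan2(R[1,0],R[0,0])).round(2),"q6",round(s["joint_positions"][5],1),"F",np.round(s["force"],2),"M",np.round(s["moment"],3),"tau6",round(s["tau"][5],3),"open_mm",round(s["opening"]*87,1))
E
python3 st.py
```

```text
t 4.08 p [ 0.5033 -0.0065  0.1936] phi 68.54 q6 8.0 F [-5.2   1.8   6.32] M [ 0.282  1.356 -0.039] tau6 -0.042 open_mm 11.4
```

>>> {"fn": "move_arm", "kwargs": {
  "linear": [
    [0,-0.04,0.01],
    [0,-0.04,0.02],
    [0,-0.04,0.03],
    [0,-0.04,0.04],
    [0,-0.04,0.05],
    [0,-0.04,0.06],
    [0,-0.04,0.07],
    [0,-0.04,0.08],
    [0,-0.04,0.09],
    [0,-0.04,0.1],
    [0,-0.04,0.11],
    [0,-0.04,0.115]
  ],
  "angular": [
    [0,0,0.12],
    [0,0,0.24],
    [0,0,0.36],
    [0,0,0.48],
    [0,0,0.6],
    [0,0,0.72],
    [0,0,0.84],
    [0,0,0.96],
    [0,0,1.08],
    [0,0,1.2],
    [0,0,1.32],
    [0,0,1.44]
  ],
  "fingers": [1,1,1,1,1,1,1,1,1,1,1,1]
}}

```text
time_s: 5.08
position: [0.5028, -0.0063, 0.1924]
tcp_rot: [[0.969, -0.247, -0.003], [-0.247, -0.969, 0.0], [-0.003, 0.001, -1.0]]
force: [0.3, 1.0, -0.5]
opening: 0.126
```

```bash
python3 st.py
```

```text
t 5.08 p [ 0.5028 -0.0063  0.1924] phi -14.3 q6 90.9 F [ 0.33  0.98 -0.46] M [0.015 0.171 0.038] tau6 -0.893 open_mm 10.9
```

>>> {"fn": "move_arm", "kwargs": {
  "linear": [
    [0,0,0.01],
    [0,0,0.02],
    [0,0,0.03],
    [0,0,0.04],
    [0,0,0.045],
    [0,0,0.045]
  ],
  "angular": [
    [0,0,0.12],
    [0,0,0.24],
    [0,0,0.36],
    [0,0,0.48],
    [0,0,0.56],
    [0,0,0.56]
  ],
  "fingers": [1,1,1,1,1,1]
}}

```text
time_s: 5.58
position: [0.5028, -0.0063, 0.192]
tcp_rot: [[0.689, -0.725, -0.003], [-0.725, -0.689, 0.0], [-0.002, 0.002, -1.0]]
force: [0.7, 0.1, -1.1]
opening: 0.124
```

```bash
python3 st.py
```

```text
t 5.58 p [ 0.5028 -0.0063  0.192 ] phi -46.47 q6 123.0 F [ 0.68  0.06 -1.06] M [ 0.068  0.065 -0.046] tau6 0.439 open_mm 10.8
```

>>> {"fn": "move_arm", "kwargs": {
  "linear": [
    [0,0,0.007],
    [0,0,0.014],
    [0,0,0.014],
    [0,0,0.014]
  ],
  "angular": [
    [0,0,0.09],
    [0,0,0.175],
    [0,0,0.175],
    [0,0,0.175]
  ],
  "fingers": [1,1,1,1]
}}

```text
time_s: 5.92
position: [0.5028, -0.0063, 0.1918]
tcp_rot: [[0.555, -0.832, -0.003], [-0.832, -0.555, 0.0], [-0.002, 0.002, -1.0]]
force: [0.3, 0.1, -0.5]
opening: 0.124
```

```bash
python3 st.py
```

```text
t 5.92 p [ 0.5028 -0.0063  0.1918] phi -56.31 q6 132.9 F [ 0.25  0.12 -0.51] M [ 0.117  0.115 -0.019] tau6 0.015 open_mm 10.7
```

>>> {"fn": "move_arm", "kwargs": {
  "linear": [
    [0,0,0.003],
    [0,0,0.006],
    [0,0,0.009],
    [0,0,0.012],
    [0,0,0.015]
  ],
  "angular": [
    [0,0,0.035],
    [0,0,0.07],
    [0,0,0.105],
    [0,0,0.14],
    [0,0,0.175]
  ],
  "fingers": [1,1,1,1,1]
}}

```text
time_s: 6.33
position: [0.5029, -0.0062, 0.1917]
tcp_rot: [[0.403, -0.915, -0.003], [-0.915, -0.403, 0.0], [-0.002, 0.003, -1.0]]
force: [0.6, 0.5, -0.0]
opening: 0.124
```

```bash
python3 st.py
```

```text
t 6.33 p [ 0.5029 -0.0062  0.1917] phi -66.24 q6 142.8 F [ 0.61  0.49 -0.01] M [0.155 0.137 0.045] tau6 -0.211 open_mm 10.8
```

>>> {"fn": "move_arm", "kwargs": {
  "linear": [
    [0,0,0.003],
    [0,0,0.006],
    [0,0,0.009],
    [0,0,0.012],
    [0,0,0.015]
  ],
  "angular": [
    [0,0,0.035],
    [0,0,0.07],
    [0,0,0.105],
    [0,0,0.14],
    [0,0,0.175]
  ],
  "fingers": [1,1,1,1,1]
}}

```text
time_s: 6.75
position: [0.5029, -0.0063, 0.1916]
tcp_rot: [[0.239, -0.971, -0.003], [-0.971, -0.239, 0.0], [-0.001, 0.003, -1.0]]
force: [0.0, 0.4, 0.0]
opening: 0.12
```

```bash
python3 st.py
```

```text
t 6.75 p [ 0.5029 -0.0063  0.1916] phi -76.16 q6 152.7 F [0.   0.4  0.03] M [0.174 0.127 0.089] tau6 -0.199 open_mm 10.4
```

>>> {"fn": "move_arm", "kwargs": {
  "linear": [
    [0,0,0.002],
    [0,0,0.004],
    [0,0,0.006],
    [0,0,0.008]
  ],
  "angular": [
    [0,0,0.025],
    [0,0,0.05],
    [0,0,0.075],
    [0,0,0.1]
  ],
  "fingers": [1,1,1,1]
}}

```text
time_s: 7.08
position: [0.5028, -0.0062, 0.1915]
tcp_rot: [[0.142, -0.99, -0.003], [-0.99, -0.142, 0.0], [-0.001, 0.003, -1.0]]
force: [0.2, -0.6, -0.2]
opening: 0.123
```

```bash
python3 st.py
```

```text
t 7.08 p [ 0.5028 -0.0062  0.1915] phi -81.81 q6 158.4 F [ 0.22 -0.64 -0.25] M [0.132 0.024 0.123] tau6 -0.088 open_mm 10.7
```

>>> {"fn": "move_arm", "kwargs": {
  "linear": [
    [0,0,0.002],
    [0,0,0.004],
    [0,0,0.006]
  ],
  "angular": [
    [0,0,0.025],
    [0,0,0.05],
    [0,0,0.075]
  ],
  "fingers": [1,1,1]
}}

```text
time_s: 7.33
position: [0.5028, -0.0062, 0.1915]
tcp_rot: [[0.068, -0.998, -0.003], [-0.998, -0.068, 0.0], [-0.0, 0.003, -1.0]]
force: [-1.0, 0.4, -0.2]
opening: 0.128
```

```bash
python3 st.py
```

```text
t 7.33 p [ 0.5028 -0.0062  0.1915] phi -86.09 q6 162.7 F [-0.98  0.38 -0.18] M [0.089 0.099 0.153] tau6 -0.054 open_mm 11.2
```

>>> {"fn": "move_arm", "kwargs": {
  "linear": [
    [0,0,0],
    [0,0,0],
    [0,0,-0.1],
    [0,0,-0.1],
    [0,0,-0.1],
    [0,0,-0.1],
    [0,0,-0.1],
    [0,0,-0.1],
    [0,0,-0.1],
    [0,0,-0.1],
    [0,0,-0.1],
    [0,0,-0.1]
  ],
  "angular": [
    [0,0,0],
    [0,0,0],
    [0,0,0],
    [0,0,-0.1],
    [0,0,-0.2],
    [0,0,-0.32],
    [0,0,-0.44],
    [0,0,-0.56],
    [0,0,-0.68],
    [0,0,-0.8],
    [0,0,-0.8],
    [0,0,-0.8]
  ],
  "fingers": [-1,-1,-1,-1,-1,-1,-1,-1,-1,-1,-1,-1]
}}

```text
time_s: 8.33
position: [0.5029, -0.0063, 0.1926]
tcp_rot: [[0.761, -0.648, -0.003], [-0.648, -0.761, 0.0], [-0.002, 0.002, -1.0]]
force: [-0.3, 0.0, -0.8]
opening: 0.942
```

>>> {"fn": "move_arm", "kwargs": {
  "linear": [
    [0,0,0],
    [0,0,0],
    [0,0,0],
    [0,0,0],
    [0,0,0],
    [0,0,0],
    [0,0,0],
    [0,0,0],
    [0,0,0],
    [0,0,0],
    [0,0,0],
    [0,0,0]
  ],
  "angular": [
    [0,0,-0.12],
    [0,0,-0.24],
    [0,0,-0.36],
    [0,0,-0.48],
    [0,0,-0.6],
    [0,0,-0.72],
    [0,0,-0.84],
    [0,0,-0.96],
    [0,0,-1.08],
    [0,0,-1.2],
    [0,0,-1.2],
    [0,0,-1.2]
  ],
  "fingers": [-1,-1,-1,-1,-1,-1,-1,-1,-1,-1,-1,-1]
}}

```text
time_s: 9.33
position: [0.5029, -0.0063, 0.1926]
tcp_rot: [[0.882, 0.471, -0.003], [0.471, -0.882, 0.0], [-0.002, -0.001, -1.0]]
force: [-1.1, 0.6, 1.0]
opening: 1.0
```

>>> {"fn": "move_arm", "kwargs": {
  "linear": [
    [0,0,0],
    [0,0,0],
    [0,0,0],
    [0,0,0],
    [0,0,0],
    [0,0,0],
    [0,0,0],
    [0,0,0],
    [0,0,0],
    [0,0,0],
    [0,0,0],
    [0,0,0]
  ],
  "angular": [
    [0,0,-0.12],
    [0,0,-0.24],
    [0,0,-0.36],
    [0,0,-0.48],
    [0,0,-0.6],
    [0,0,-0.72],
    [0,0,-0.84],
    [0,0,-0.96],
    [0,0,-1.08],
    [0,0,-1.14],
    [0,0,-1.14],
    [0,0,-1.14]
  ],
  "fingers": [-1,-1,-1,-1,-1,-1,0,0,0,0,0,0]
}}

```text
time_s: 10.33
position: [0.503, -0.0063, 0.1926]
tcp_rot: [[-0.055, 0.998, -0.003], [0.998, 0.055, 0.0], [0.0, -0.002, -1.0]]
force: [0.6, -0.2, 0.7]
opening: 0.633
```

```bash
python3 st.py
```

```text
t 10.33 p [ 0.503  -0.0063  0.1926] phi 93.15 q6 -16.6 F [ 0.62 -0.19  0.68] M [-0.064  0.065 -0.05 ] tau6 -0.036 open_mm 55.1
```

>>> {"fn": "move_arm", "kwargs": {
  "linear": [
    [0,0,0],
    [0,0,0.05],
    [0,0,0.05],
    [0,0,0.05],
    [0,0,0.05],
    [0,0,0.05],
    [0,0,0.05],
    [0,0,0.05]
  ],
  "angular": [
    [0,0,-0.013],
    [0,0,-0.013],
    [0,0,-0.013],
    [0,0,-0.013],
    [0,0,-0.013],
    [0,0,-0.013],
    [0,0,-0.013],
    [0,0,-0.013]
  ],
  "fingers": [1,1,1,1,1,1,1,1]
}}

```text
time_s: 11.0
position: [0.5028, -0.0063, 0.1922]
tcp_rot: [[-0.068, 0.998, -0.003], [0.998, 0.068, 0.0], [0.0, -0.003, -1.0]]
force: [-0.7, 0.1, 0.9]
opening: 0.12
```

```bash
python3 st.py
```

```text
t 11.0 p [ 0.5028 -0.0063  0.1922] phi 93.91 q6 -17.3 F [-0.73  0.11  0.92] M [-0.052  0.085  0.06 ] tau6 0.091 open_mm 10.5
```

>>> {"fn": "move_arm", "kwargs": {
  "linear": [
    [0,0,0.001],
    [0,0,0.003],
    [0,0,0.004]
  ],
  "angular": [
    [0,0,0.02],
    [0,0,0.04],
    [0,0,0.06]
  ],
  "fingers": [1,1,1]
}}

```text
time_s: 11.25
position: [0.5028, -0.0063, 0.1921]
tcp_rot: [[-0.006, 1.0, -0.003], [1.0, 0.006, 0.0], [0.0, -0.003, -1.0]]
force: [0.1, -0.2, 0.4]
opening: 0.122
```

```bash
python3 st.py
```

```text
t 11.25 p [ 0.5028 -0.0063  0.1921] phi 90.37 q6 -13.8 F [ 0.12 -0.19  0.43] M [-0.035  0.044  0.139] tau6 0.011 open_mm 10.6
```

>>> {"fn": "move_arm", "kwargs": {
  "linear": [
    [0,0,0.001],
    [0,0,0.003],
    [0,0,0.004]
  ],
  "angular": [
    [0,0,0.015],
    [0,0,0.03],
    [0,0,0.045]
  ],
  "fingers": [1,1,1]
}}

```text
time_s: 11.5
position: [0.5028, -0.0063, 0.1921]
tcp_rot: [[0.04, 0.999, -0.003], [0.999, -0.04, -0.0], [-0.0, -0.003, -1.0]]
force: [0.1, -0.1, 0.5]
opening: 0.126
```

```bash
python3 st.py
```

```text
t 11.5 p [ 0.5028 -0.0063  0.1921] phi 87.72 q6 -11.1 F [ 0.07 -0.13  0.45] M [-0.036  0.054  0.179] tau6 0.082 open_mm 11.0
```

>>> {"fn": "move_arm", "kwargs": {
  "linear": [
    [0,0,0.001],
    [0,0,0.002],
    [0,0,0.003]
  ],
  "angular": [
    [0,0,0.012],
    [0,0,0.024],
    [0,0,0.036]
  ],
  "fingers": [1,1,1]
}}

```text
time_s: 11.75
position: [0.5028, -0.0063, 0.1921]
tcp_rot: [[0.077, 0.997, -0.003], [0.997, -0.077, -0.0], [-0.0, -0.003, -1.0]]
force: [-0.1, -0.7, 0.6]
opening: 0.126
```

```bash
python3 st.py
```

```text
t 11.75 p [ 0.5028 -0.0063  0.1921] phi 85.59 q6 -9.0 F [-0.14 -0.67  0.65] M [-0.045  0.096  0.219] tau6 0.13 open_mm 11.0
```

>>> {"fn": "move_arm", "kwargs": {
  "linear": [
    [0,0,0],
    [0,0,0],
    [0,0,0],
    [0,0,0],
    [0,0,-2],
    [0,0,-5],
    [0,0,-8],
    [0,0,-8]
  ],
  "angular": [
    [0,0,0],
    [0,0,0],
    [0,0,0],
    [0,0,0],
    [0,0,0],
    [0,0,0],
    [0,0,0],
    [0,0,0]
  ],
  "fingers": [-0.2,-0.2,-0.2,-0.2,-0.2,-0.2,-0.2,-0.2]
}}

```text
time_s: 12.42
position: [0.5068, -0.007, 0.2775]
tcp_rot: [[0.077, 0.997, 0.009], [0.997, -0.077, -0.003], [-0.002, 0.009, -1.0]]
force: [1.2, -0.2, 0.6]
opening: 0.58
```

```bash
python3 st.py
python3 - <<'E'
from h import *
s=np.load("w1.npy",allow_pickle=True).item()
def ang(s,a,b,z=.211):
    A,B=atz(wray(s,a),z),atz(wray(s,b),z); print(A.round(4),B.round(4),np.linalg.norm(A-B).round(3),np.degrees(np.arctan2(*(B-A)[1::-1])).round(1))
ang(s,(353,275),(333,321))
s=np.load("w2.npy",allow_pickle=True).item()
ang(s,(556,165),(620,202)); ang(s,(587.5,164),(619,190)); ang(s,(408,55),(488,60))
E
```

```text
t 12.42 p [ 0.5068 -0.007   0.2775] phi 85.59 q6 -9.0 F [ 1.22 -0.24  0.56] M [-0.078 -0.001 -0.014] tau6 -0.011 open_mm 50.4
[ 0.6718 -0.012   0.211 ] [ 0.7114 -0.0463  0.211 ] 0.052 -40.9
[ 0.6674 -0.0087  0.211 ] [ 0.7103 -0.0489  0.211 ] 0.059 -43.1
[ 0.6889 -0.0144  0.211 ] [ 0.71   -0.0397  0.211 ] 0.033 -50.2
[0.5865 0.0861 0.211 ] [0.6333 0.0694 0.211 ] 0.05 -19.7
```

>>> {"fn": "move_arm", "kwargs": {
  "linear": [
    [-0.2,4,0],
    [-0.5,8,0],
    [-0.7,12,0],
    [-0.9,16,0.5],
    [-0.92,19.25,1],
    [-0.92,19.25,1.5],
    [-0.92,19.25,1.5],
    [-0.92,19.25,1.5],
    [-0.92,19.25,1.5],
    [-0.92,19.25,1.5],
    [-0.92,19.25,1.5]
  ],
  "angular": [
    [0,0,-0.12],
    [0,0,-0.24],
    [0,0,-0.36],
    [0,0,-0.48],
    [0,0,-0.6],
    [0,0,-0.72],
    [0,0,-0.862],
    [0,0,-0.862],
    [0,0,-0.862],
    [0,0,-0.862],
    [0,0,-0.862]
  ],
  "fingers": [0,0,0,0,0,0,0,0,0,0,0]
}}

```text
time_s: 13.33
position: [0.6979, -0.031, 0.2647]
tcp_rot: [[-0.705, 0.709, 0.009], [0.709, 0.706, -0.003], [-0.008, 0.005, -1.0]]
force: [-0.6, -0.6, 1.0]
opening: 0.501
```

```bash
python3 st.py
cat > look.py <<'E'
import sys
from h import *
n=sys.argv[1]; s=read_state(); c=capture("wrist"); im=c["color"][:,:,::-1].copy(); cv2.imwrite(f"pics/{n}.png",im)
np.save(n+".npy",{k:np.array(v) for k,v in s.items()},allow_pickle=True)
x,y=wproj(s,[np.array(s["position"])*[1,1,0]+[0,0,.2]])[0].astype(int)
print("crop centre",x,y); x0,y0=x-80,y-60
t=cv2.resize(im[y0:y0+120,x0:x0+160],None,fx=5,fy=5,interpolation=cv2.INTER_CUBIC)
for i in range(0,160,10): cv2.line(t,(i*5,0),(i*5,8),(0,0,255),1); 
for i in range(0,120,10): cv2.line(t,(0,i*5),(8,i*5),(0,0,255),1)
cv2.imwrite(f"pics/{n}t.png",t); print("crop origin",x0,y0,"scale 5")
E
python3 look.py w3
```

```text
t 13.33 p [ 0.6979 -0.031   0.2647] phi 134.87 q6 -56.5 F [-0.58 -0.61  1.05] M [-0.005  0.056  0.041] tau6 0.01 open_mm 43.5
crop centre 318 219
crop origin 238 159 scale 5
```

View pics/w3t.png

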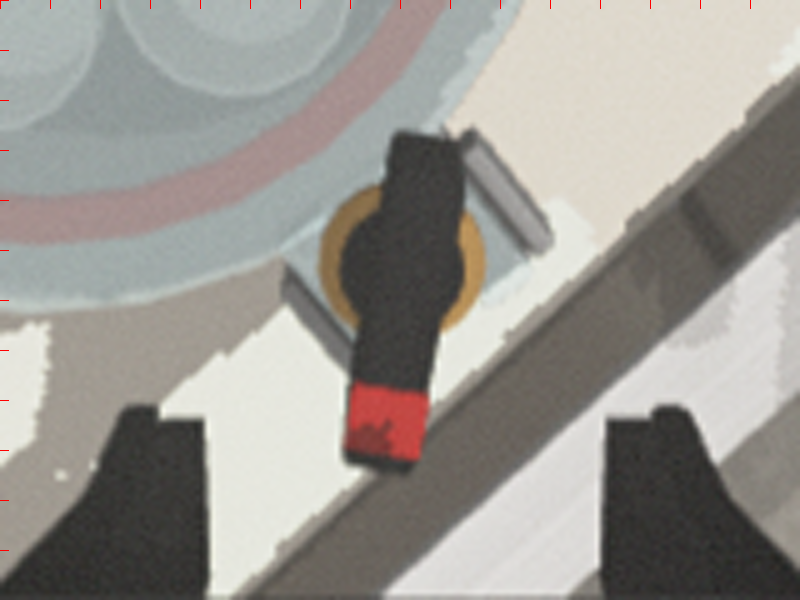

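The crop shows nut a between the open fingers. Its bar runs from (430,136) to (379,468) in the crop and its washer is centred at (402,262).

```bash
cat > goto.py <<'E'
import sys
from h import *
n=sys.argv[1]; a,b,w=[np.array([float(v) for v in t.split(",")]) for t in sys.argv[2:5]]; o=np.array([float(v) for v in sys.argv[5].split(",")])
s=np.load(n+".npy",allow_pickle=True).item()
a,b,w=o+a/5,o+b/5,o+w/5
A,B=atz(wray(s,a),.2135),atz(wray(s,b),.2135); W=atz(wray(s,w),.181)
print("bar",((A+B)/2).round(4),np.linalg.norm(A-B).round(4),"washer",W.round(4))
s=read_state(); R=np.array(s["tcp_rot"]); phi=np.degrees(np.arctan2(R[1,0],R[0,0])); be=np.degrees(np.arctan2(*(A-B)[1::-1]))
d=(phi-be+90)%180-90; T=((A+B)/2+W)/2; T[2]=.193
print("turn +z rad",np.radians(d).round(3),"beta",be.round(1),"shift cm",(R.T@(T-s["position"])*100).round(2), "T",T.round(4))
E
python3 goto.py w3 430,136 379,468 402,262 238,159
```

```text
bar [ 0.6952 -0.0285  0.2135] 0.0498 washer [ 0.6976 -0.031   0.181 ]
turn +z rad 0.145 beta 126.6 shift cm [ 0.26 -0.06  7.18] T [ 0.6964 -0.0297  0.193 ]
```

>>> {"fn": "move_arm", "kwargs": {
  "linear": [
    [0.05,-0.03,1],
    [0.05,-0.03,3],
    [0.05,-0.03,5.5],
    [0.05,-0.03,6.8],
    [0.05,-0.03,7.15],
    [0.05,-0.03,7.15],
    [0.05,-0.03,7.15],
    [0.05,-0.03,7.15],
    [0.05,-0.03,7.15],
    [0.05,-0.03,7.15],
    [0.05,-0.03,7.15],
    [0.05,-0.03,7.15]
  ],
  "angular": [
    [0.005,0.008,0.1],
    [0.005,0.008,0.145],
    [0.005,0.008,0.145],
    [0.005,0.008,0.145],
    [0.005,0.008,0.145],
    [0.005,0.008,0.145],
    [0.005,0.008,0.145],
    [0.005,0.008,0.145],
    [0.005,0.008,0.145],
    [0.005,0.008,0.145],
    [0.005,0.008,0.145],
    [0.005,0.008,0.145]
  ],
  "fingers": [0,0,0,0,0,0,1,1,1,1,1,1]
}}

```text
time_s: 14.38
position: [0.6982, -0.0312, 0.1938]
tcp_rot: [[-0.596, 0.803, 0.001], [0.803, 0.596, -0.0], [-0.001, 0.001, -1.0]]
force: [-2.8, -2.8, 2.6]
opening: 0.134
```

```bash
python3 st.py
```

```text
t 14.38 p [ 0.6982 -0.0312  0.1938] phi 126.59 q6 -48.3 F [-2.78 -2.78  2.59] M [-0.741  0.651  0.027] tau6 -0.024 open_mm 11.7
```

>>> {"fn": "move_arm", "kwargs": {
  "linear": [
    [0,-0.04,0.01],
    [0,-0.04,0.02],
    [0,-0.04,0.03],
    [0,-0.04,0.04],
    [0,-0.04,0.05],
    [0,-0.04,0.06],
    [0,-0.04,0.07],
    [0,-0.04,0.08],
    [0,-0.04,0.09],
    [0,-0.04,0.1],
    [0,-0.04,0.11],
    [0,-0.04,0.115]
  ],
  "angular": [
    [0,0,0.12],
    [0,0,0.24],
    [0,0,0.36],
    [0,0,0.48],
    [0,0,0.6],
    [0,0,0.72],
    [0,0,0.84],
    [0,0,0.96],
    [0,0,1.08],
    [0,0,1.2],
    [0,0,1.32],
    [0,0,1.44]
  ],
  "fingers": [1,1,1,1,1,1,1,1,1,1,1,1]
}}

```text
time_s: 15.38
position: [0.6968, -0.0313, 0.1927]
tcp_rot: [[0.722, 0.692, -0.002], [0.692, -0.722, -0.0], [-0.001, -0.001, -1.0]]
force: [-2.7, -0.1, 1.3]
opening: 0.124
```

```bash
python3 st.py
```

```text
t 15.38 p [ 0.6968 -0.0313  0.1927] phi 43.76 q6 34.5 F [-2.7  -0.13  1.26] M [-0.044  0.453  0.001] tau6 -0.891 open_mm 10.8
```

>>> {"fn": "move_arm", "kwargs": {
  "linear": [
    [0,0,0.01],
    [0,0,0.02],
    [0,0,0.03],
    [0,0,0.036],
    [0,0,0.04],
    [0,0,0.043],
    [0,0,0.046],
    [0,0,0.048]
  ],
  "angular": [
    [0,0,0.12],
    [0,0,0.24],
    [0,0,0.36],
    [0,0,0.46],
    [0,0,0.5],
    [0,0,0.535],
    [0,0,0.57],
    [0,0,0.605]
  ],
  "fingers": [1,1,1,1,1,1,1,1]
}}

```text
time_s: 16.05
position: [0.6964, -0.0308, 0.1923]
tcp_rot: [[0.988, 0.157, -0.002], [0.157, -0.988, 0.001], [-0.002, -0.001, -1.0]]
force: [-0.5, 1.3, 0.9]
opening: 0.122
```

```bash
python3 st.py
```

```text
t 16.05 p [ 0.6964 -0.0308  0.1923] phi 9.01 q6 69.3 F [-0.49  1.33  0.88] M [0.073 0.191 0.062] tau6 -0.217 open_mm 10.6
```

>>> {"fn": "move_arm", "kwargs": {
  "linear": [
    [0,0,0.003],
    [0,0,0.006],
    [0,0,0.009],
    [0,0,0.012]
  ],
  "angular": [
    [0,0,0.035],
    [0,0,0.07],
    [0,0,0.105],
    [0,0,0.14]
  ],
  "fingers": [1,1,1,1]
}}

```text
time_s: 16.38
position: [0.6964, -0.0306, 0.1921]
tcp_rot: [[1.0, 0.016, -0.002], [0.016, -1.0, 0.001], [-0.002, -0.001, -1.0]]
force: [0.0, 1.2, 0.1]
opening: 0.122
```

```bash
python3 st.py
```

```text
t 16.38 p [ 0.6964 -0.0306  0.1921] phi 0.91 q6 77.4 F [0.04 1.19 0.09] M [0.044 0.185 0.04 ] tau6 -0.214 open_mm 10.6
```

Still free, at 126°.

>>> {"fn": "move_arm", "kwargs": {
  "linear": [
    [0,0,0.003],
    [0,0,0.006],
    [0,0,0.009],
    [0,0,0.012],
    [0,0,0.015]
  ],
  "angular": [
    [0,0,0.035],
    [0,0,0.07],
    [0,0,0.105],
    [0,0,0.14],
    [0,0,0.175]
  ],
  "fingers": [1,1,1,1,1]
}}

```text
time_s: 16.8
position: [0.6964, -0.0305, 0.1921]
tcp_rot: [[0.987, -0.159, -0.002], [-0.159, -0.987, 0.001], [-0.002, -0.001, -1.0]]
force: [-0.6, -0.2, -0.5]
opening: 0.123
```

```bash
python3 st.py
```

```text
t 16.8 p [ 0.6964 -0.0305  0.1921] phi -9.18 q6 87.5 F [-0.58 -0.16 -0.53] M [0.053 0.146 0.171] tau6 -0.068 open_mm 10.7
```

>>> {"fn": "move_arm", "kwargs": {
  "linear": [
    [0,0,0.001],
    [0,0,0.002],
    [0,0,0.003]
  ],
  "angular": [
    [0,0,0.014],
    [0,0,0.028],
    [0,0,0.042]
  ],
  "fingers": [1,1,1]
}}

```text
time_s: 17.05
position: [0.6964, -0.0304, 0.1921]
tcp_rot: [[0.98, -0.201, -0.002], [-0.201, -0.98, 0.001], [-0.002, -0.0, -1.0]]
force: [0.4, 0.2, 0.1]
opening: 0.124
```

```bash
python3 st.py
```

```text
t 17.05 p [ 0.6964 -0.0304  0.1921] phi -11.6 q6 89.9 F [0.43 0.25 0.09] M [0.014 0.183 0.307] tau6 0.135 open_mm 10.7
```

Run:
```python
from h import *
for i in range(4):
    capture("side"); s=read_state(); print(np.round(s["moment"],3),round(s["tau"][5],3),round(s["joint_positions"][5],2))
```

```text
[0.024 0.164 0.284] 0.264 89.95
[-0.02  0.11  0.23] 0.268 89.89
[0.01  0.155 0.231] 0.219 89.88
[-0.022  0.185  0.196] 0.207 89.88
```

>>> {"fn": "move_arm", "kwargs": {
  "linear": [
    [0,0,0],
    [0,0,0],
    [0,0,0],
    [0,0,0],
    [0,0,-2],
    [0,0,-5],
    [0,0,-8],
    [0,0,-8],
    [0,0,-8],
    [0,0,-8],
    [0,0,-8],
    [0,0,-8]
  ],
  "angular": [
    [0,0,0],
    [0,0,0],
    [0,0,0],
    [0,0,0],
    [0,0,0],
    [0,0,-0.1],
    [0,0,-0.22],
    [0,0,-0.34],
    [0,0,-0.46],
    [0,0,-0.58],
    [0,0,-0.7],
    [0,0,-0.82]
  ],
  "fingers": [0,0,0,0,0,0,0,0,0,0,0,0]
}}

```text
time_s: 18.25
position: [0.6965, -0.0305, 0.2722]
tcp_rot: [[0.812, 0.584, -0.002], [0.584, -0.812, 0.001], [-0.001, -0.002, -1.0]]
force: [0.4, -0.0, -1.1]
opening: 0.503
```

>>> {"fn": "move_arm", "kwargs": {
  "linear": [
    [-0.1,-3,0],
    [-0.2,-6,0],
    [-0.3,-9,0],
    [-0.4,-12,0],
    [-0.5,-13.7,0.5],
    [-0.5,-13.7,0.9],
    [-0.5,-13.7,0.9],
    [-0.5,-13.7,0.9],
    [-0.5,-13.7,0.9],
    [-0.5,-13.7,0.9],
    [-0.5,-13.7,0.9],
    [-0.5,-13.7,0.9]
  ],
  "angular": [
    [0,0,-0.12],
    [0,0,-0.24],
    [0,0,-0.36],
    [0,0,-0.48],
    [0,0,-0.6],
    [0,0,-0.72],
    [0,0,-0.84],
    [0,0,-0.96],
    [0,0,-1.08],
    [0,0,-1.2],
    [0,0,-1.32],
    [0,0,-1.44]
  ],
  "fingers": [0,0,0,0,0,0,0,0,0,0,0,0]
}}

```text
time_s: 19.25
position: [0.6124, 0.0778, 0.2636]
tcp_rot: [[-0.478, 0.878, -0.002], [0.878, 0.478, 0.001], [0.002, -0.001, -1.0]]
force: [-0.1, 0.1, -0.5]
opening: 0.499
```

>>> {"fn": "move_arm", "kwargs": {
  "linear": [
    [0,0,0],
    [0,0,0],
    [0,0,0],
    [0,0,0],
    [0,0,0],
    [0,0,0],
    [0,0,0],
    [0,0,0],
    [0,0,0],
    [0,0,0]
  ],
  "angular": [
    [0,0,-0.12],
    [0,0,-0.24],
    [0,0,-0.36],
    [0,0,-0.48],
    [0,0,-0.6],
    [0,0,-0.72],
    [0,0,-0.735],
    [0,0,-0.735],
    [0,0,-0.735],
    [0,0,-0.735]
  ],
  "fingers": [0,0,0,0,0,0,0,0,0,0]
}}

```text
time_s: 20.08
position: [0.6124, 0.0778, 0.2636]
tcp_rot: [[-0.943, 0.332, -0.002], [0.332, 0.943, 0.001], [0.002, 0.0, -1.0]]
force: [0.2, -0.3, -0.3]
opening: 0.502
```

```bash
python3 st.py; python3 look.py w4
```

```text
t 20.08 p [0.6124 0.0778 0.2636] phi 160.6 q6 -73.8 F [ 0.16 -0.33 -0.26] M [-0.018  0.034 -0.009] tau6 0.01 open_mm 43.6
crop centre 319 220
crop origin 239 160 scale 5
```

View pics/w4t.png

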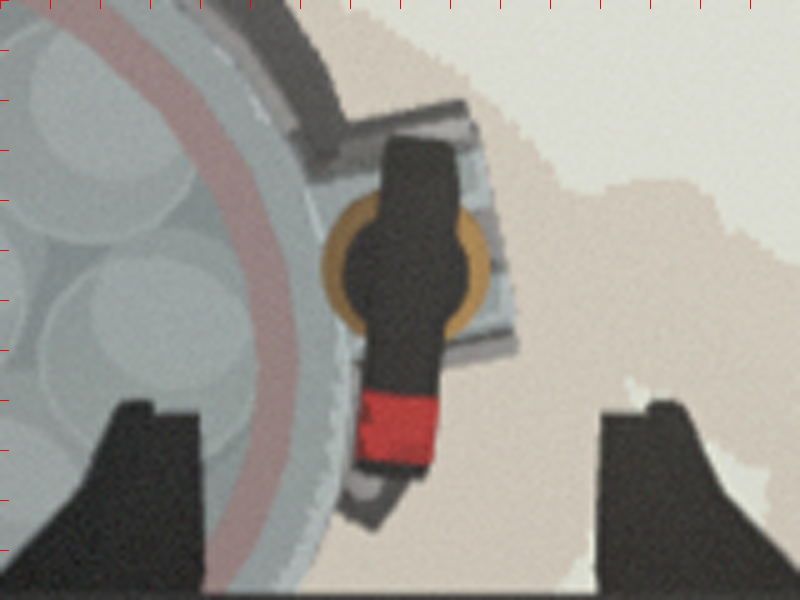

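Nut b shows clearly: the bar runs (423,140)–(395,474) in the crop, with the washer centred at (406,267).

```bash
python3 goto.py w4 423,140 395,474 406,267 239,160
```

```text
bar [0.6098 0.0798 0.2135] 0.0495 washer [0.6129 0.0785 0.181 ]
turn +z rad 0.078 beta 156.2 shift cm [0.13 0.09 7.06] T [0.6114 0.0791 0.193 ]
```

>>> {"fn": "move_arm", "kwargs": {
  "linear": [
    [0.05,0.08,1],
    [0.05,0.08,3],
    [0.05,0.08,5.5],
    [0.05,0.08,6.8],
    [0.05,0.08,7.05],
    [0.05,0.08,7.05],
    [0.05,0.08,7.05],
    [0.05,0.08,7.05],
    [0.05,0.08,7.05],
    [0.05,0.08,7.05],
    [0.05,0.08,7.05],
    [0.05,0.08,7.05]
  ],
  "angular": [
    [0,0,0.078],
    [0,0,0.078],
    [0,0,0.078],
    [0,0,0.078],
    [0,0,0.078],
    [0,0,0.078],
    [0,0,0.078],
    [0,0,0.078],
    [0,0,0.078],
    [0,0,0.078],
    [0,0,0.078],
    [0,0,0.078]
  ],
  "fingers": [0,0,0,0,0,0,1,1,1,1,1,1]
}}

```text
time_s: 21.13
position: [0.6122, 0.0787, 0.1936]
tcp_rot: [[-0.915, 0.404, -0.001], [0.404, 0.915, 0.001], [0.001, 0.0, -1.0]]
force: [0.4, -0.7, -0.6]
opening: 0.128
```

```bash
python3 st.py
```

```text
t 21.13 p [0.6122 0.0787 0.1936] phi 156.14 q6 -69.2 F [ 0.37 -0.65 -0.61] M [0.067 0.007 0.082] tau6 0.001 open_mm 11.1
```

>>> {"fn": "move_arm", "kwargs": {
  "linear": [
    [0,0,0.01],
    [0,0,0.02],
    [0,0,0.03],
    [0,0,0.04],
    [0,0,0.05],
    [0,0,0.06],
    [0,0,0.07],
    [0,0,0.08],
    [0,0,0.09],
    [0,0,0.1],
    [0,0,0.11],
    [0,0,0.115]
  ],
  "angular": [
    [0,0,0.12],
    [0,0,0.24],
    [0,0,0.36],
    [0,0,0.48],
    [0,0,0.6],
    [0,0,0.72],
    [0,0,0.84],
    [0,0,0.96],
    [0,0,1.08],
    [0,0,1.2],
    [0,0,1.32],
    [0,0,1.44]
  ],
  "fingers": [1,1,1,1,1,1,1,1,1,1,1,1]
}}

```text
time_s: 22.13
position: [0.6123, 0.0788, 0.1925]
tcp_rot: [[0.287, 0.958, -0.001], [0.958, -0.287, 0.001], [0.001, -0.001, -1.0]]
force: [0.2, -0.1, -0.7]
opening: 0.122
```

```bash
python3 st.py
```

```text
t 22.13 p [0.6123 0.0788 0.1925] phi 73.3 q6 13.6 F [ 0.17 -0.14 -0.71] M [-0.103  0.044  0.03 ] tau6 -0.91 open_mm 10.6
```

>>> {"fn": "move_arm", "kwargs": {
  "linear": [
    [0,0,0.01],
    [0,0,0.02],
    [0,0,0.03],
    [0,0,0.036],
    [0,0,0.04],
    [0,0,0.043],
    [0,0,0.046],
    [0,0,0.048]
  ],
  "angular": [
    [0,0,0.12],
    [0,0,0.24],
    [0,0,0.36],
    [0,0,0.46],
    [0,0,0.5],
    [0,0,0.535],
    [0,0,0.57],
    [0,0,0.605]
  ],
  "fingers": [1,1,1,1,1,1,1,1]
}}

```text
time_s: 22.8
position: [0.6123, 0.0788, 0.192]
tcp_rot: [[0.782, 0.623, -0.001], [0.623, -0.782, 0.001], [0.0, -0.001, -1.0]]
force: [0.3, -0.5, 0.3]
opening: 0.122
```

```bash
cat >> st.py <<'E'
import sys
if len(sys.argv)>1:
    m=[]
    for i in range(3): capture("side"); m.append(read_state()["moment"][2])
    print("hold Mz",np.round(m,3))
E
python3 st.py h
```

```text
t 22.8 p [0.6123 0.0788 0.192 ] phi 38.55 q6 48.4 F [ 0.32 -0.51  0.26] M [-0.109  0.061  0.012] tau6 -0.244 open_mm 10.6
hold Mz [-0.018 -0.025 -0.038]
```

>>> {"fn": "move_arm", "kwargs": {
  "linear": [
    [0,0,0.003],
    [0,0,0.006],
    [0,0,0.009]
  ],
  "angular": [
    [0,0,0.035],
    [0,0,0.07],
    [0,0,0.105]
  ],
  "fingers": [1,1,1]
}}

```text
time_s: 23.2
position: [0.6123, 0.0788, 0.1919]
tcp_rot: [[0.842, 0.539, -0.001], [0.539, -0.842, 0.001], [-0.0, -0.001, -1.0]]
force: [0.7, 0.9, -0.5]
opening: 0.123
```

```bash
python3 st.py h
```

```text
t 23.2 p [0.6123 0.0788 0.1919] phi 32.63 q6 54.3 F [ 0.67  0.92 -0.46] M [-0.095  0.06   0.032] tau6 -0.245 open_mm 10.7
hold Mz [-0.018 -0.018  0.   ]
```

>>> {"fn": "move_arm", "kwargs": {
  "linear": [
    [0,0,0.003],
    [0,0,0.006],
    [0,0,0.009],
    [0,0,0.012],
    [0,0,0.015]
  ],
  "angular": [
    [0,0,0.035],
    [0,0,0.07],
    [0,0,0.105],
    [0,0,0.14],
    [0,0,0.175]
  ],
  "fingers": [1,1,1,1,1]
}}

```text
time_s: 23.77
position: [0.6123, 0.0788, 0.1918]
tcp_rot: [[0.923, 0.386, -0.001], [0.386, -0.923, 0.001], [-0.0, -0.001, -1.0]]
force: [-0.7, 0.1, -1.4]
opening: 0.123
```

```bash
python3 st.py h
```

```text
t 23.77 p [0.6123 0.0788 0.1918] phi 22.7 q6 64.2 F [-0.66  0.08 -1.38] M [-0.075  0.117  0.082] tau6 -0.244 open_mm 10.7
hold Mz [ 0.008 -0.042 -0.048]
```

Hold torque is nil, so it is still free at 133°.

>>> {"fn": "move_arm", "kwargs": {
  "linear": [
    [0,0,0.003],
    [0,0,0.006],
    [0,0,0.009],
    [0,0,0.012],
    [0,0,0.015]
  ],
  "angular": [
    [0,0,0.035],
    [0,0,0.07],
    [0,0,0.105],
    [0,0,0.14],
    [0,0,0.175]
  ],
  "fingers": [1,1,1,1,1]
}}

```text
time_s: 24.33
position: [0.6123, 0.0788, 0.1916]
tcp_rot: [[0.975, 0.221, -0.001], [0.221, -0.975, 0.001], [-0.0, -0.001, -1.0]]
force: [-0.7, -0.5, -0.6]
opening: 0.119
```

```bash
python3 st.py h
```

```text
t 24.33 p [0.6123 0.0788 0.1916] phi 12.78 q6 74.1 F [-0.68 -0.47 -0.62] M [-0.104  0.153  0.013] tau6 -0.244 open_mm 10.3
hold Mz [ 0.003 -0.026 -0.017]
```

>>> {"fn": "move_arm", "kwargs": {
  "linear": [
    [0,0,0.003],
    [0,0,0.006],
    [0,0,0.009],
    [0,0,0.012],
    [0,0,0.015]
  ],
  "angular": [
    [0,0,0.035],
    [0,0,0.07],
    [0,0,0.105],
    [0,0,0.14],
    [0,0,0.175]
  ],
  "fingers": [1,1,1,1,1]
}}

```text
time_s: 24.9
position: [0.6123, 0.0788, 0.1915]
tcp_rot: [[0.999, 0.05, -0.001], [0.05, -0.999, 0.001], [-0.001, -0.001, -1.0]]
force: [0.4, -0.4, -0.3]
opening: 0.127
```

```bash
python3 st.py h
```

```text
t 24.9 p [0.6123 0.0788 0.1915] phi 2.86 q6 84.1 F [ 0.41 -0.44 -0.28] M [-0.104  0.162  0.029] tau6 -0.244 open_mm 11.0
hold Mz [-0.019 -0.03  -0.083]
```

>>> {"fn": "move_arm", "kwargs": {
  "linear": [
    [0,0,0.003],
    [0,0,0.006],
    [0,0,0.009],
    [0,0,0.012],
    [0,0,0.015]
  ],
  "angular": [
    [0,0,0.035],
    [0,0,0.07],
    [0,0,0.105],
    [0,0,0.14],
    [0,0,0.175]
  ],
  "fingers": [1,1,1,1,1]
}}

```text
time_s: 25.47
position: [0.6123, 0.0788, 0.1913]
tcp_rot: [[0.992, -0.123, -0.001], [-0.123, -0.992, 0.001], [-0.001, -0.001, -1.0]]
force: [-0.4, 0.2, -0.3]
opening: 0.124
```

```bash
python3 st.py h
```

```text
t 25.47 p [0.6123 0.0788 0.1913] phi -7.06 q6 94.0 F [-0.45  0.18 -0.31] M [-0.06   0.086  0.024] tau6 -0.244 open_mm 10.8
hold Mz [-0.009 -0.022 -0.022]
```

>>> {"fn": "move_arm", "kwargs": {
  "linear": [
    [0,0,0.003],
    [0,0,0.006],
    [0,0,0.009],
    [0,0,0.012],
    [0,0,0.015]
  ],
  "angular": [
    [0,0,0.035],
    [0,0,0.07],
    [0,0,0.105],
    [0,0,0.14],
    [0,0,0.175]
  ],
  "fingers": [1,1,1,1,1]
}}

```text
time_s: 26.03
position: [0.6123, 0.0788, 0.1912]
tcp_rot: [[0.956, -0.292, -0.001], [-0.292, -0.956, 0.001], [-0.001, -0.001, -1.0]]
force: [-0.1, 0.2, 1.1]
opening: 0.126
```

```bash
python3 st.py h
```

```text
t 26.03 p [0.6123 0.0788 0.1912] phi -16.98 q6 103.9 F [-0.09  0.17  1.14] M [-0.073  0.025  0.075] tau6 -0.244 open_mm 11.0
hold Mz [-0.015  0.026 -0.048]
```

>>> {"fn": "move_arm", "kwargs": {
  "linear": [
    [0,0,0.003],
    [0,0,0.006],
    [0,0,0.009],
    [0,0,0.012],
    [0,0,0.015]
  ],
  "angular": [
    [0,0,0.035],
    [0,0,0.07],
    [0,0,0.105],
    [0,0,0.14],
    [0,0,0.175]
  ],
  "fingers": [1,1,1,1,1]
}}

```text
time_s: 26.6
position: [0.6123, 0.0788, 0.1911]
tcp_rot: [[0.892, -0.452, -0.001], [-0.452, -0.892, 0.001], [-0.001, -0.001, -1.0]]
force: [0.2, 0.7, -0.6]
opening: 0.126
```

```bash
python3 st.py h
```

```text
t 26.6 p [0.6123 0.0788 0.1911] phi -26.9 q6 113.8 F [ 0.19  0.73 -0.56] M [-0.052  0.138  0.058] tau6 -0.244 open_mm 11.0
hold Mz [-0.016 -0.048 -0.05 ]
```

>>> {"fn": "move_arm", "kwargs": {
  "linear": [
    [0,0,0.003],
    [0,0,0.006],
    [0,0,0.009],
    [0,0,0.012],
    [0,0,0.015]
  ],
  "angular": [
    [0,0,0.035],
    [0,0,0.07],
    [0,0,0.105],
    [0,0,0.14],
    [0,0,0.175]
  ],
  "fingers": [1,1,1,1,1]
}}

```text
time_s: 27.17
position: [0.6123, 0.0788, 0.191]
tcp_rot: [[0.801, -0.599, -0.001], [-0.599, -0.801, 0.001], [-0.001, -0.0, -1.0]]
force: [-0.6, -0.0, -0.9]
opening: 0.126
```

```bash
python3 st.py h
```

```text
t 27.17 p [0.6123 0.0788 0.191 ] phi -36.82 q6 123.7 F [-0.61 -0.05 -0.87] M [-0.04   0.144  0.043] tau6 -0.215 open_mm 10.9
hold Mz [ 0.03  -0.02  -0.023]
```

>>> {"fn": "move_arm", "kwargs": {
  "linear": [
    [0,0,0.003],
    [0,0,0.006],
    [0,0,0.009],
    [0,0,0.012]
  ],
  "angular": [
    [0,0,0.03],
    [0,0,0.06],
    [0,0,0.09],
    [0,0,0.12]
  ],
  "fingers": [1,1,1,1]
}}

```text
time_s: 27.65
position: [0.6123, 0.0788, 0.1909]
tcp_rot: [[0.725, -0.689, -0.001], [-0.689, -0.725, 0.001], [-0.001, -0.0, -1.0]]
force: [-0.3, 0.3, 0.4]
opening: 0.125
```

```bash
python3 st.py h
```

```text
t 27.65 p [0.6123 0.0788 0.1909] phi -43.55 q6 130.5 F [-0.28  0.28  0.37] M [-0.039  0.207  0.131] tau6 -0.057 open_mm 10.9
hold Mz [0.167 0.106 0.083]
```

>>> {"fn": "move_arm", "kwargs": {
  "linear": [
    [0,0,0.001],
    [0,0,0.003],
    [0,0,0.005]
  ],
  "angular": [
    [0,0,0.02],
    [0,0,0.04],
    [0,0,0.06]
  ],
  "fingers": [1,1,1]
}}

```text
time_s: 28.05
position: [0.6123, 0.0788, 0.1909]
tcp_rot: [[0.682, -0.731, -0.001], [-0.731, -0.682, 0.001], [-0.001, -0.0, -1.0]]
force: [-0.8, -0.6, 0.5]
opening: 0.123
```

```bash
python3 st.py h
```

```text
t 28.05 p [0.6123 0.0788 0.1909] phi -46.99 q6 133.9 F [-0.8  -0.62  0.48] M [-0.026  0.193  0.237] tau6 0.075 open_mm 10.7
hold Mz [0.204 0.184 0.148]
```

>>> {"fn": "move_arm", "kwargs": {
  "linear": [
    [0,0,0],
    [0,0,0],
    [0,0,0],
    [0,0,0],
    [0,0,-2],
    [0,0,-5],
    [0,0,-8],
    [0,0,-8],
    [0,0,-8],
    [0,0,-8],
    [0,0,-8],
    [0,0,-8]
  ],
  "angular": [
    [0,0,0],
    [0,0,0],
    [0,0,0],
    [0,0,0],
    [0,0,0],
    [0,0,-0.1],
    [0,0,-0.22],
    [0,0,-0.34],
    [0,0,-0.46],
    [0,0,-0.58],
    [0,0,-0.7],
    [0,0,-0.82]
  ],
  "fingers": [0,0,0,0,0,0,0,0,0,0,0,0]
}}

```text
time_s: 29.2
position: [0.6123, 0.0787, 0.271]
tcp_rot: [[1.0, 0.007, -0.001], [0.007, -1.0, 0.001], [-0.001, -0.001, -1.0]]
force: [0.2, 0.2, 0.4]
opening: 0.499
```

>>> {"fn": "move_arm", "kwargs": {
  "linear": [
    [-0.4,3,0],
    [-0.8,6,0],
    [-1.2,9,0],
    [-1.6,12,0],
    [-2,15,0],
    [-2.4,18,0.5],
    [-2.4,19.5,0.9],
    [-2.4,19.5,0.9],
    [-2.4,19.5,0.9],
    [-2.4,19.5,0.9],
    [-2.4,19.5,0.9],
    [-2.4,19.5,0.9]
  ],
  "angular": [
    [0,0,-0.12],
    [0,0,-0.24],
    [0,0,-0.36],
    [0,0,-0.48],
    [0,0,-0.6],
    [0,0,-0.72],
    [0,0,-0.84],
    [0,0,-0.96],
    [0,0,-1.08],
    [0,0,-1.2],
    [0,0,-1.32],
    [0,0,-1.36]
  ],
  "fingers": [0,0,0,0,0,0,0,0,0,0,0,0]
}}

```text
time_s: 30.2
position: [0.5895, -0.1166, 0.2617]
tcp_rot: [[0.198, 0.98, -0.001], [0.98, -0.198, 0.001], [0.001, -0.001, -1.0]]
force: [0.2, -0.1, 0.1]
opening: 0.502
```

>>> {"fn": "move_arm", "kwargs": {
  "linear": [
    [0,0,0],
    [0,0,0],
    [0,0,0]
  ],
  "angular": [
    [0,0,0],
    [0,0,0],
    [0,0,0]
  ],
  "fingers": [0,0,0]
}}

```text
time_s: 30.45
position: [0.5894, -0.1166, 0.2617]
tcp_rot: [[0.199, 0.98, -0.001], [0.98, -0.199, 0.001], [0.001, -0.001, -1.0]]
force: [-0.2, -0.3, 0.0]
opening: 0.501
```

```bash
python3 st.py; python3 look.py w5
```

```text
t 30.45 p [ 0.5894 -0.1166  0.2617] phi 78.5 q6 -10.4 F [-0.18 -0.29  0.03] M [-0.122  0.115  0.018] tau6 -0.001 open_mm 43.6
crop centre 319 221
crop origin 239 161 scale 5
```

View pics/w5t.png

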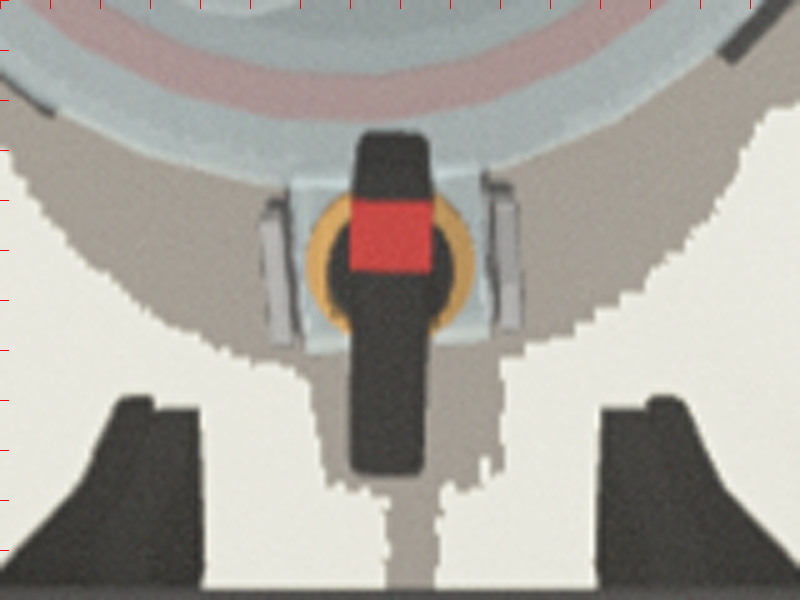

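Nut d shows clearly: the bar runs (394,136)–(387,472) in the crop, with the washer centred at (390,265).

```bash
python3 goto.py w5 394,136 387,472 390,265 239,161
```

```text
bar [ 0.5885 -0.1129  0.2135] 0.0492 washer [ 0.5876 -0.1164  0.181 ]
turn +z rad 0.021 beta 77.3 shift cm [ 0.16 -0.17  6.87] T [ 0.588  -0.1146  0.193 ]
```

>>> {"fn": "move_arm", "kwargs": {
  "linear": [
    [0.05,-0.16,1],
    [0.05,-0.16,3],
    [0.05,-0.16,5.5],
    [0.05,-0.16,6.5],
    [0.05,-0.16,6.85],
    [0.05,-0.16,6.85],
    [0.05,-0.16,6.85],
    [0.05,-0.16,6.85],
    [0.05,-0.16,6.85],
    [0.05,-0.16,6.85],
    [0.05,-0.16,6.85],
    [0.05,-0.16,6.85]
  ],
  "angular": [
    [0,0,0.021],
    [0,0,0.021],
    [0,0,0.021],
    [0,0,0.021],
    [0,0,0.021],
    [0,0,0.021],
    [0,0,0.021],
    [0,0,0.021],
    [0,0,0.021],
    [0,0,0.021],
    [0,0,0.021],
    [0,0,0.021]
  ],
  "fingers": [0,0,0,0,0,0,1,1,1,1,1,1]
}}

```text
time_s: 31.5
position: [0.5881, -0.1157, 0.1937]
tcp_rot: [[0.22, 0.976, -0.0], [0.976, -0.22, 0.001], [0.001, -0.0, -1.0]]
force: [0.3, 0.3, -0.1]
opening: 0.132
```

```bash
python3 st.py
```

```text
t 31.5 p [ 0.5881 -0.1157  0.1937] phi 77.3 q6 -9.2 F [ 0.25  0.32 -0.13] M [-0.079  0.082  0.049] tau6 0.0 open_mm 11.5
```

>>> {"fn": "move_arm", "kwargs": {
  "linear": [
    [0,0,0.01],
    [0,0,0.02],
    [0,0,0.03],
    [0,0,0.04],
    [0,0,0.05],
    [0,0,0.06],
    [0,0,0.07],
    [0,0,0.08],
    [0,0,0.09],
    [0,0,0.1],
    [0,0,0.11],
    [0,0,0.115]
  ],
  "angular": [
    [0,0,0.12],
    [0,0,0.24],
    [0,0,0.36],
    [0,0,0.48],
    [0,0,0.6],
    [0,0,0.72],
    [0,0,0.84],
    [0,0,0.96],
    [0,0,1.08],
    [0,0,1.2],
    [0,0,1.32],
    [0,0,1.44]
  ],
  "fingers": [1,1,1,1,1,1,1,1,1,1,1,1]
}}

```text
time_s: 32.5
position: [0.588, -0.1157, 0.1925]
tcp_rot: [[0.995, -0.096, -0.0], [-0.096, -0.995, 0.001], [-0.0, -0.001, -1.0]]
force: [-0.6, 0.2, -0.7]
opening: 0.12
```

```bash
python3 st.py
```

```text
t 32.5 p [ 0.588  -0.1157  0.1925] phi -5.53 q6 73.7 F [-0.55  0.25 -0.72] M [-0.107  0.176  0.039] tau6 -0.911 open_mm 10.4
```

>>> {"fn": "move_arm", "kwargs": {
  "linear": [
    [0,0,0.01],
    [0,0,0.02],
    [0,0,0.03],
    [0,0,0.036],
    [0,0,0.04],
    [0,0,0.043],
    [0,0,0.046],
    [0,0,0.048]
  ],
  "angular": [
    [0,0,0.12],
    [0,0,0.24],
    [0,0,0.36],
    [0,0,0.46],
    [0,0,0.5],
    [0,0,0.535],
    [0,0,0.57],
    [0,0,0.605]
  ],
  "fingers": [1,1,1,1,1,1,1,1]
}}

```text
time_s: 33.17
position: [0.588, -0.1157, 0.1921]
tcp_rot: [[0.763, -0.647, -0.0], [-0.647, -0.763, 0.001], [-0.001, -0.0, -1.0]]
force: [0.1, 0.4, -0.7]
opening: 0.122
```

```bash
python3 st.py h
```

```text
t 33.17 p [ 0.588  -0.1157  0.1921] phi -40.29 q6 108.4 F [ 0.09  0.42 -0.73] M [-0.008  0.127  0.024] tau6 -0.244 open_mm 10.6
hold Mz [-0.037 -0.038 -0.018]
```

Free at 117.6°.

>>> {"fn": "move_arm", "kwargs": {
  "linear": [
    [0,0,0.003],
    [0,0,0.006],
    [0,0,0.009],
    [0,0,0.012],
    [0,0,0.015]
  ],
  "angular": [
    [0,0,0.035],
    [0,0,0.07],
    [0,0,0.105],
    [0,0,0.14],
    [0,0,0.175]
  ],
  "fingers": [1,1,1,1,1]
}}

```text
time_s: 33.73
position: [0.588, -0.1157, 0.192]
tcp_rot: [[0.64, -0.768, -0.0], [-0.768, -0.64, 0.001], [-0.001, -0.0, -1.0]]
force: [0.3, 0.1, -0.2]
opening: 0.123
```

```bash
python3 st.py h
```

```text
t 33.73 p [ 0.588  -0.1157  0.192 ] phi -50.22 q6 118.4 F [ 0.29  0.11 -0.16] M [0.048 0.19  0.074] tau6 -0.221 open_mm 10.7
hold Mz [ 0.008 -0.005 -0.027]
```

>>> {"fn": "move_arm", "kwargs": {
  "linear": [
    [0,0,0.003],
    [0,0,0.006],
    [0,0,0.008],
    [0,0,0.01]
  ],
  "angular": [
    [0,0,0.03],
    [0,0,0.06],
    [0,0,0.09],
    [0,0,0.12]
  ],
  "fingers": [1,1,1,1]
}}

```text
time_s: 34.22
position: [0.588, -0.1157, 0.1919]
tcp_rot: [[0.545, -0.838, -0.0], [-0.838, -0.545, 0.001], [-0.001, -0.0, -1.0]]
force: [-0.2, 0.3, 0.9]
opening: 0.124
```

```bash
python3 st.py h
```

```text
t 34.22 p [ 0.588  -0.1157  0.1919] phi -56.95 q6 125.1 F [-0.18  0.31  0.88] M [0.05  0.116 0.149] tau6 -0.06 open_mm 10.8
hold Mz [0.152 0.105 0.128]
```

>>> {"fn": "move_arm", "kwargs": {
  "linear": [
    [0,0,0.001],
    [0,0,0.003],
    [0,0,0.005]
  ],
  "angular": [
    [0,0,0.02],
    [0,0,0.04],
    [0,0,0.06]
  ],
  "fingers": [1,1,1]
}}

```text
time_s: 34.62
position: [0.588, -0.1157, 0.1919]
tcp_rot: [[0.494, -0.869, -0.0], [-0.869, -0.494, 0.001], [-0.001, -0.0, -1.0]]
force: [0.5, -0.9, 0.2]
opening: 0.119
```

```bash
python3 st.py h
```

```text
t 34.62 p [ 0.588  -0.1157  0.1919] phi -60.39 q6 128.5 F [ 0.51 -0.86  0.22] M [0.046 0.126 0.249] tau6 0.072 open_mm 10.4
hold Mz [0.205 0.146 0.125]
```

>>> {"fn": "move_arm", "kwargs": {
  "linear": [
    [0,0,0],
    [0,0,0],
    [0,0,0],
    [0,0,0],
    [0,0,-2],
    [0,0,-5],
    [0,0,-9],
    [0,0,-13],
    [0,0,-16],
    [0,0,-16],
    [0,0,-16]
  ],
  "angular": [
    [0,0,0],
    [0,0,0],
    [0,0,0],
    [0,0,0],
    [0,0,0],
    [0,0,0],
    [0,0,0],
    [0,0,0],
    [0,0,0],
    [0,0,0],
    [0,0,0]
  ],
  "fingers": [0,0,0,0,0,0,0,0,0,0,0]
}}

```text
time_s: 35.68
position: [0.589, -0.1161, 0.3545]
tcp_rot: [[0.495, -0.869, 0.005], [-0.869, -0.495, -0.001], [0.004, -0.004, -1.0]]
force: [-0.7, 0.3, -0.4]
opening: 0.5
```

```bash
python3 st.py
python3 - <<'E'
from h import *
a=capture("scene")["color"][100:380,110:530,::-1]; b=capture("side")["color"][60:360,220:520,::-1]
a=cv2.resize(a,(450,300)); b=cv2.resize(b,(340,300)); c=cv2.resize(capture("wrist")["color"][:,:,::-1],(440,275))
t=np.zeros((580,800,3),np.uint8); t[:300,:450]=a; t[:300,455:795]=b; t[303:578,:440]=c; cv2.imwrite("pics/end.png",t)
E
```

```text
t 35.68 p [ 0.589  -0.1161  0.3545] phi -60.32 q6 128.5 F [-0.71  0.26 -0.39] M [ 0.039  0.163 -0.051] tau6 -0.001 open_mm 43.5
```

View pics/end.png

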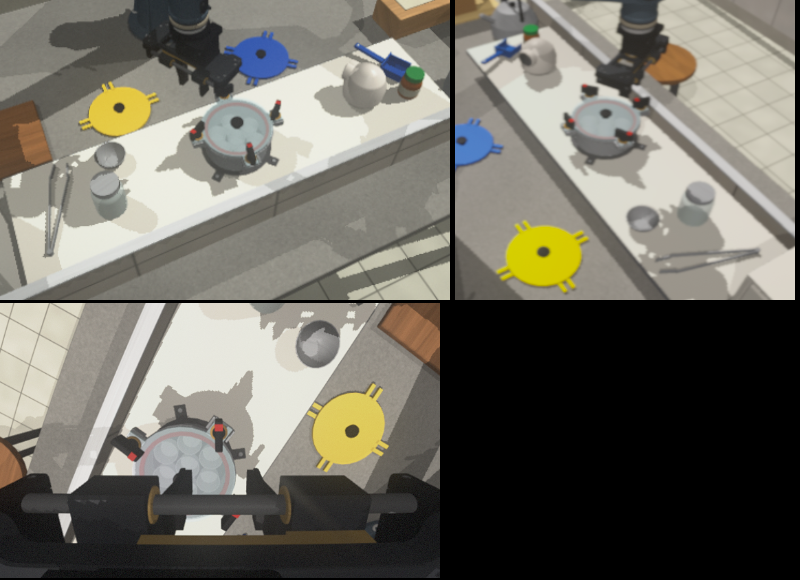

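The lid is in place, the nuts have turned, everything else on the shelf is where it was, and the gripper is clear. Handing in.

```bash
python3 -c "
from rig import *
print(hand_in())"
```

```text
the job is handed in; nothing more can be done
None
```

All four bar nuts are tightened clockwise and the job is handed in. The last move ended at 35.7 s of the 72 s allowed. I worked in cross order: c, then its opposite a, then b, then d. The a–d names are my own labels, since the dabba's yaw leaves them open by a quarter turn.

| Nut | Turned | Torque when stopped | Torque while holding still |
|---|---|---|---|
| c | about 163° | 0.22 N m | not taken |
| a | about 138° | 0.31 N m | 0.28 falling to 0.20 N m |
| b | about 203° | 0.24 N m | 0.20 falling to 0.15 N m |
| d | about 138° | 0.25 N m | 0.21 falling to 0.13 N m |

- **Nut c:** it needed one regrip, because the last joint came near the end of its range while c was still just short of firm.
- **Nut a:** its last moving reading was just over the 0.3 N m upper limit. The readings are noisy by about 0.02–0.03 N m and it settled to about 0.2 N m, so I judged it firm and well short of cracking.
- **Not measured:** I did not recheck c and a after tightening b and d. The lid being level rests on the torque readings, since the final pictures are too coarse to show it.

The last pictures show the lid in place, the other items on the shelf where they were, and the open gripper about 16 cm above where it let go of the last nut, touching nothing.

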